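# Load the capacitor carrier and lift it level off its board

### The job

Three dark blue screw-terminal capacitors stand on the white loading board: slide them, without picking them up, between the guide rails into the aluminium carrier in its nest, in single file and all the way home, so that the last one too has dropped in behind the lip at the mouth. Then pick up the loaded carrier (its black handle is over the middle) and finish while still holding it in the air, steady and level, about 15 cm above its nest, with all three standing in it ready for the walk to the tester. Do not tip over a capacitor or tilt the carrier, and leave the multimeter, the teal box, the small capacitor and the tweezers where they lie.

Things in the scene. Friction and masses are not known exactly. Their poses are not given: they have to be found in the camera images.
- loading_board: Fixed white-decked loading board on the desk. Origin: on the desk, on the lane's centre line, under the edge where the deck ends and the carrier's nest begins; x along the lane towards the nest, z up. Deck: x -185 to 0 mm, y -95 to 95 mm, top 13 mm above the desk. Nest: plywood tongue 6 mm high, x 0 to 135 mm, grey cheeks 13 mm high at y 24 to 34 mm either side, end stop 16 mm high.
- lane_entry (a point): Point on the deck, on the lane's centre line, 35 mm before the deck's edge; axes as the board's. Two aluminium guide rails, 6 mm thick, 10 mm high (tops 23 mm above the desk), form a straight lane 38 mm wide from here to the deck's edge; before it they spread at about 47 degrees to either side, to a gap of about 152 mm at 52 mm before this point.
- carrier: Loose aluminium trough, about 0.2 kg, 117 mm long (x), 43 mm wide, continuing the lane; sits in the nest with 2 mm play, centre 61 mm past the deck's edge, and lifts straight out. Origin: centre of its underside (6 mm above the desk), x along the lane, z up. Floor 4.5 mm above origin (2.5 mm lower than the deck), inside 38 mm wide; side walls 12 mm above floor, level with the rails; end plate 34.5 mm high.
- carrier_lip (a point): Middle of the lip across the carrier's mouth, on its top. The lip is 3 mm wide, stands 2.3 mm above the carrier's floor and is almost level with the deck. From the lip's inner face to the end plate there are 111 mm, so that the three capacitors (105 mm in a row) just fit; a capacitor slid past the lip drops 2.5 mm on to the floor.
- carrier_grip (a point): Centre of the carrier's black handle bar, 73 mm above the carrier's origin, over the middle of the trough; axes as the carrier's. The bar lies across the lane (along y): 43 mm long, 14 mm wide (x), 14 mm high, on two flat legs 14 mm wide outside the side walls. 18 mm clear between the bar and the loaded capacitors' tops.
- can_a_mid (a point): Centre of the sleeve of one of three equal dark blue capacitors: loose upright cylinder, 35 mm diameter, 38 mm high plus two terminals of 4.5 mm on top, about 55 g. 19 mm above its underside, z up; home in the carrier it stands 23.5 mm above the carrier's origin. Starts on the deck before the wide end of the rails, in the middle, to the right or to the left (the three are shuffled).
- can_b_mid (a point): Centre of the sleeve of another of three equal dark blue capacitors: loose upright cylinder, 35 mm diameter, 38 mm high plus two terminals of 4.5 mm on top, about 55 g. 19 mm above its underside, z up; home in the carrier it stands 23.5 mm above the carrier's origin. Starts on the deck before the wide end of the rails, in the middle, to the right or to the left (the three are shuffled).
- can_c_mid (a point): Centre of the sleeve of the third of three equal dark blue capacitors: loose upright cylinder, 35 mm diameter, 38 mm high plus two terminals of 4.5 mm on top, about 55 g. 19 mm above its underside, z up; home in the carrier it stands 23.5 mm above the carrier's origin. Starts on the deck before the wide end of the rails, in the middle, to the right or to the left (the three are shuffled).
- multimeter_spot (a point): Bystander: grey-green hand multimeter 165x82x44 mm lying beside the deck; the point is over its middle, 10 mm above the desk.
- teal_box_spot (a point): Bystander: closed teal plastic box 69x111x34 mm beside the nest; the point is at its middle, 10 mm above the desk.
- small_capacitor_spot (a point): Bystander: small black capacitor 18x31x18 mm lying on the desk near the nest; the point is at its middle, 10 mm above the desk.
- tweezers_spot (a point): Bystander: steel tweezers 13x122x9 mm lying beside the deck; the point is over their middle, 10 mm above the desk.

How it is judged:
By the outcome, as a careful person would: the job done as asked, in the order asked, and still so for the second after the job is handed in, while the arm keeps its last pose, push and grip.
It also fails if it takes over 72 s, if anything falls off the work surface, if the arm or the gripper's body presses on something with over 40 N, if the wrist force passes 120 N, or if a joint passes its speed limit or range.

### The arm

A 6-joint arm with a two-finger parallel gripper is mounted at the origin on a cart in front of the work surface, level with it; the furniture and walls round the work are solid. World frame = base frame: x ahead of the robot, y to its left, z up, the work surface at z = 0. Lengths are in m, angles in rad, forces in N, time in s.
With the tool pointing down it reaches from about 0.375 to 0.975 m from the base axis. Payload 3.8 kg.
Tool frame: the origin (TCP) lies on the centre line of the jaws, within the pads' length; the fingertips stand 17 mm ahead of it and the grasp point (between the pads) lies 2 mm behind it (bot.tip_extent is the distance from the TCP to the fingertips, in m); z points along the fingers, y is the line along which they close (so a half turn about z gives the same grasp; the last joint's range is limited). The gripper opens to 85 mm and grips with 20 to 120 N. Pads are 22 mm wide; open, the fingers measure 114 mm over their backs; the gripper's body (76 mm by 85 mm) begins 54 mm behind the grasp point. The pads swing forward as they close: fully open they stand 13 mm farther back than shut.
Start: joints at [1.134, 0.264, 1.604, -0, 1.274, -0.037], TCP at [0.263, 0.622, 0.248] pointing down, gripper open.
Joint ranges: [-2.63, 2.63], [-0.94, 2.18], [0.31, 2.57], [-1.31, 4.45], [0, 2.66], [-2.55, 2.55]. Speed limits (rad/s): [2.57, 2.57, 3.14, 3.14, 3.14, 3.14].

### API

Orientations are given as a rotation vector (axis times angle).
In Python, from workcell import readout, read_camera, finish_job, bot gives the robot as it stands.
- The arm moves only by the tool jog_arm, never from a script. Its argument "deltas" is one flat list of numbers, 7 for each row, row after row: the shift along the tool's x, y, z in m, then the turn, a rotation vector about the tool's x, y, z in degrees, then the gripper command: -1 is shut, 1 is fully open, values between are in proportion. A call has 1 to 8 rows; each row is the pose to reach, as a shift and turn from the pose commanded when the call began, along the tool's axes at that moment; what a row does not reach only later rows make up. A row lasts 1/10 s, in which the tool goes at most 50 mm and 8.59 degrees, less where a joint would pass 70% of its speed; a pose out of reach is approached as far as the arm can. A call with a gripper value outside its range is refused whole. The fingers move at their own pace and stop on an object; "squeeze" is the grip in N (left out, the last holds). Time passes only in rows, so rows that repeat a pose let the fingers close. It gives the time, the measured TCP pose, the force, the opening and the grip force at its end, in the units of the state.
- readout.read_state(): the state, without advancing time (a new reading comes with each control period).
- read_camera(name): name is "scene" or "top" or "wrist"; returns a dict with "color" (400x640x3 uint8, blue, green, red), "fx", "fy", "cx", "cy" (pixels), "origin" and "attitude" of the camera in the world. Camera axes: x right, y down, z forward; pixel columns grow to the right and rows downward; lengths in m; the calibration is good to about 2 mm. A picture is of the moment at which its call begins. There is no depth.
- finish_job(): hands the job in; it is judged then, once.
The state is a dict: "time": time; "q": joint angles; "joint_vel": joint speeds; "joint_torque": joint torques, N m; "tool_pos": TCP position; "tcp_rot": TCP orientation; "wrist_force": force on the tool from outside, world axes, zero at the start; "torque": the same for the moment, N m; "width": opening from 0.0 (shut) to 1.0 (fully open); "grip_force": force on a finger pad.
Only numpy, scipy, OpenCV 4.12 (cv2) and the standard library are available. Lean on these libraries where they do the work, as an engineer would, in place of code of your own. Each camera call takes 0.05 s, during which the arm holds its last target. There are 200 camera calls.

## Working session

There is one attempt and no reset: what is moved stays moved. The work goes in short steps, Python scripts to look and compute and a tool call to move; the robot and the scene stay as the last step left them, time stands still between calls to the robot, and variables do not carry over. Pictures are saved under pics/ and viewed, at most 10 in all, crops included, and the job is handed in when it is done.

Besides the shell and the picture viewer there is one more tool, called after ">>>" as name(argument=value, ...), one argument or row to a line, values as JSON. jog_arm: Moves the arm, as the interface text tells. Its arguments: {"type":"object","properties":{"deltas":{"type":"array"},"squeeze":{"type":"number"}},"required":["deltas"]}

```bash
mkdir -p pics; ls; python3 - <<'E'
from workcell import readout, read_camera, bot
import cv2
for n in("top","scene"):
    c=read_camera(n); cv2.imwrite(f"pics/{n}0.png",c["color"]); print(n,{k:v for k,v in c.items() if k!="color"})
print(readout.read_state())
E
```

```text
pics
top {'fx': 516.8401463358066, 'fy': 516.8401463358066, 'cx': 310.18337483936455, 'cy': 201.37637673005105, 'origin': array([0.3904209 , 0.17408734, 1.15565311]), 'attitude': array([-2.11869996,  2.16192986, -0.1910721 ])}
scene {'fx': 497.6431727266755, 'fy': 497.6431727266755, 'cx': 319.38803968459945, 'cy': 196.58580651653347, 'origin': array([ 0.0177246 , -0.51284808,  0.59823628]), 'attitude': array([-1.98681251,  0.73930815, -0.42914077])}
{'time': 0.1, 'q': array([ 1.13410405e+00,  2.64682451e-01,  1.60524529e+00,  8.06779055e-06,
        1.27370854e+00, -3.69530909e-02]), 'joint_vel': array([ 0.00082665, -0.0022576 , -0.00546938,  0.0011497 ,  0.0009246 ,
       -0.0001053 ]), 'joint_torque': array([ 9.75652874e-04, -5.16703963e+01, -3.68592918e+01,  8.67372751e-05,
        6.21595042e-03,  2.44041655e-05]), 'tool_pos': array([0.26246045, 0.62119871, 0.24707913]), 'tcp_rot': array([-0.62364324, -3.0785718 ,  0.0031172 ]), 'wrist_force': array([-0.7184493 ,  0.09860607, -0.56392375]), 'torque': array([-0.02140019, -0.01309988,  0.01098144]), 'grip_force': 0.0, 'width': 1.006120912175014}
```

View pics/top0.png

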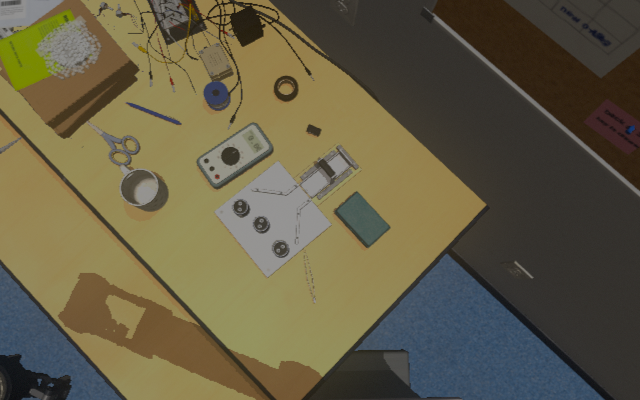

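View pics/scene0.png

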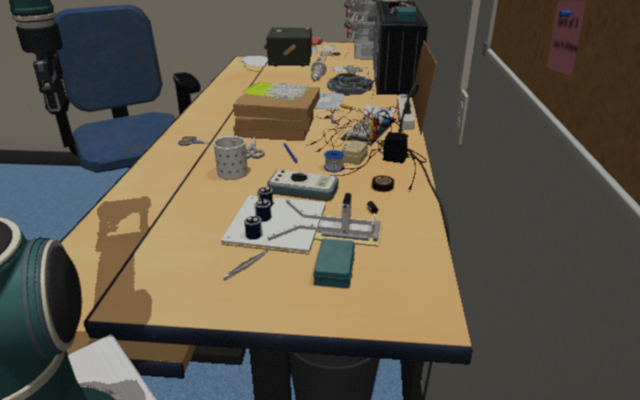

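The top view shows the three capacitors at about px (241,208), (261,225) and (281,249). The deck is around (272,220), with the carrier up and to the right at (328,172). Next I'll measure these and view an enlarged crop.

```bash
cat > h.py <<'E'
import numpy as np, cv2
from scipy.spatial.transform import Rotation as R
from workcell import readout, read_camera, bot
def ray(c,px,z):
    px=np.atleast_2d(np.float64(px))
    d=np.c_[(px[:,0]-c["cx"])/c["fx"],(px[:,1]-c["cy"])/c["fy"],np.ones(len(px))]@R.from_rotvec(c["attitude"]).as_matrix().T
    return (c["origin"]+d*((z-c["origin"][2])/d[:,2])[:,None])[:,:2]
def proj(c,P):
    p=(np.atleast_2d(P)-c["origin"])@R.from_rotvec(c["attitude"]).as_matrix()
    return np.c_[p[:,0]/p[:,2]*c["fx"]+c["cx"],p[:,1]/p[:,2]*c["fy"]+c["cy"]]
E
python3 - <<'E'
from h import *
c=read_camera("top"); im=c["color"]
cr=cv2.resize(im[130:290,190:400],None,fx=3.75,fy=3.75,interpolation=cv2.INTER_CUBIC); cv2.imwrite("pics/crop1.png",cr[:600])
hsv=cv2.cvtColor(im,cv2.COLOR_BGR2HSV)
print(im[255,265],im[200,270],im[208,241],im[210,241],im[175,315],im[270,255])
m=((hsv[...,1]<50)&(hsv[...,2]>120)).astype(np.uint8)
m[:155]=0;m[:,:205]=0;m[285:]=0;m[:,375:]=0
m=cv2.morphologyEx(m,cv2.MORPH_OPEN,np.ones((3,3)))
cs=cv2.findContours(m,cv2.RETR_EXTERNAL,cv2.CHAIN_APPROX_NONE)[0]
k=max(cs,key=cv2.contourArea); print(cv2.contourArea(k))
w=ray(c,k[:,0],.013); r=cv2.minAreaRect(np.float32(w*1000)); print(r)
d=((hsv[...,2]<60)).astype(np.uint8)
cs=cv2.findContours(d[195:262,225:300].copy(),cv2.RETR_EXTERNAL,cv2.CHAIN_APPROX_NONE)[0]
for q in cs:
    if cv2.contourArea(q)>40:
        (x,y),rad=cv2.minEnclosingCircle(q);print(x+225,y+195,rad,cv2.contourArea(q),ray(c,[x+225,y+195],.04))
E
```

```text
[146 147 148] [146 147 148] [84 88 90] [104 108 111] [146 147 149] [ 93 143 149]
7176.0
((564.0635375976562, 221.05166625976562), (189.88787841796875, 240.48800659179688), 38.407466888427734)
```

View pics/crop1.png

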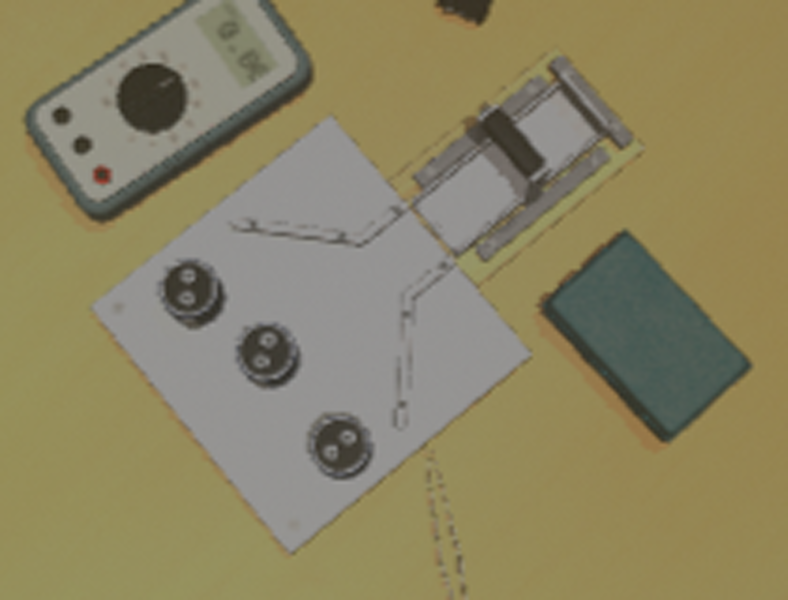

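The crop shows the deck corners at (92,306), (331,117), (531,354) and (291,552). The can tops are near (190,287), (266,352) and (340,443), and the handle is at about (513,143).

```bash
python3 - <<'E'
from h import *
c=read_camera("top"); im=c["color"]
f=lambda p:(np.float64(p)+.5)/3.75-.5+[190,130]
C=ray(c,f([[92,306],[331,117],[531,354],[291,552]]),.013)*1000
print(C, [np.linalg.norm(C[i]-C[i-1]) for i in range(4)])
x=(C[1]-C[0])+(C[2]-C[3]); y=(C[1]-C[2])+(C[0]-C[3])
yaw=np.degrees([np.arctan2(x[1],x[0]),np.arctan2(y[1],y[0])-np.pi/2]); print("yaw",yaw)
o=C.mean(0); a=np.radians(yaw.mean()); M=np.array([[np.cos(a),-np.sin(a)],[np.sin(a),np.cos(a)]])
O=o+M@[92.5,0]; print("origin",O)
tb=lambda P:(P-O)@M
g=cv2.cvtColor(cv2.resize(im[130:290,190:400],None,fx=3.75,fy=3.75,interpolation=cv2.INTER_CUBIC),cv2.COLOR_BGR2GRAY)
h=cv2.HoughCircles(g,cv2.HOUGH_GRADIENT_ALT if 0 else cv2.HOUGH_GRADIENT,1,50,param1=100,param2=18,minRadius=26,maxRadius=35)
for q in h[0]: print("circ",q, tb(ray(c,f(q[:2]),.051)*1000))
for q in [[190,287],[266,352],[340,443]]: print("eye",tb(ray(c,f(q),.051)*1000))
print("handle",tb(ray(c,f([513,143]),.086)*1000))
print("endstop",tb(ray(c,f([592,102]),.04)*1000))
for n,q in dict(railL=[238,224],railR=[401,425]).items(): print(n,tb(ray(c,f(q),.023)*1000))
print("teal",tb(ray(c,f([[545,303],[625,232],[750,365],[667,440]]),.034)*1000))
print("meter",tb(ray(c,f([[95,220],[310,75]]),.04)*1000))
E
```

```text
[[563.41852475 372.60479712]
 [676.28224145 229.33403473]
 [529.52844617 112.24165197]
 [416.14321117 255.44043444]] [np.float64(188.1953928063047), np.float64(182.38621083764295), np.float64(187.7426497356446), np.float64(182.65295732483128)]
yaw [-51.6988991  -51.45522023]
origin [603.82829548 169.93659513]
circ [337.5 442.5  32.2] [[-122.98941486  -65.07821729]]
circ [193.5 293.5  32.2] [[-132.83632058   54.28548982]]
circ [265.5 353.5  26.7] [[-122.65660941    0.76582543]]
eye [[-132.03678353   58.53920207]]
eye [[-121.89439666    1.25882647]]
eye [[-122.07283074  -66.20482645]]
handle [[ 5.98419111e+01 -2.01496150e-02]]
endstop [[120.39760316  -3.62637559]]
railL [[-86.45372356  75.79090382]]
railR [[-87.63169912 -78.25992043]]
teal [[  22.19236619  -77.56775896]
 [  85.80455717  -75.23328451]
 [  90.87402141 -181.64581516]
 [  25.05761844 -183.91175728]]
meter [[-150.17488016  127.21374813]
 [   1.8316614   115.37050254]]
```

>>> jog_arm(
  deltas=[-0.0425,-0.025,0,0,0,3.6,-0.7,-0.085,-0.05,0,0,0,7.2,-0.7,-0.1275,-0.075,0,0,0,10.8,-0.7,-0.17,-0.1,0,0,0,14.4,-0.7,-0.2125,-0.125,0,0,0,18,-0.7,-0.255,-0.15,0,0,0,21.6,-0.7,-0.2975,-0.175,0,0,0,25.2,-0.7,-0.34,-0.2,0,0,0,28.7,-0.7],
  squeeze=20,
)

```text
time: 1.0
tool_pos: [0.4989, 0.3034, 0.2483]
tcp_rot: [1.371, 2.827, 0.0]
wrist_force: [0.6, 0.6, 0.6]
width: 0.151
grip_force: 0.0
```

```bash
cat >> h.py <<'E'
O=np.array([603.83,169.94]); A=np.radians(-51.58); M=np.array([[np.cos(A),-np.sin(A)],[np.sin(A),np.cos(A)]])
def st():
    s=readout.read_state(); m=R.from_rotvec(s["tcp_rot"]).as_matrix(); p=s["tool_pos"]*1000
    ang=np.degrees(np.arctan2(m[1,0],m[0,0])-A)
    print("t %.2f board %s z %.1f | toolx yaw-board %.2f tilt %.2f | w %.3f F %s g %.1f"%(s["time"],np.round((p[:2]-O)@M,1),p[2],ang,np.degrees(np.arccos(-m[2,2])),s["width"],np.round(s["wrist_force"],1),s["grip_force"]))
def board(c,px,z): return (ray(c,px,z)*1000-O)@M
E
python3 -c "
from h import *
st(); print(bot.tip_extent)
c=read_camera('wrist');cv2.imwrite('pics/w1.png',c['color'])"
```

```text
t 1.00 board [-169.8    0.7] z 248.3 | toolx yaw-board 179.83 tilt 0.01 | w 0.151 F [0.6 0.6 0.6] g 0.0
0.017
```

View pics/w1.png

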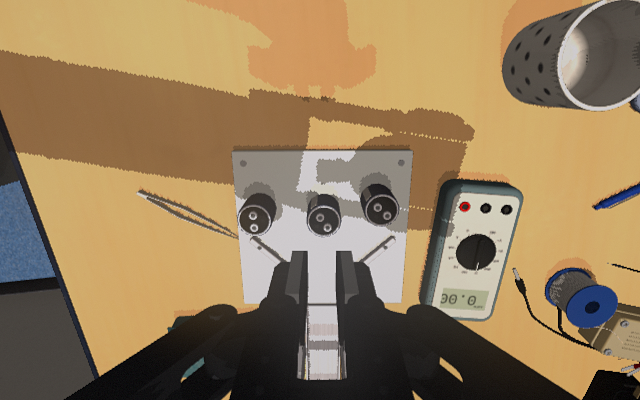

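The wrist view shows the can tops at about (257,218), (323,216) and (382,206), the back deck corners at (233,151) and (412,150), and the lane mouth around x 303–343 at y≈304.

```bash
python3 -c "
from h import *
c=read_camera('wrist')
print(c['origin'])
print('cans',board(c,[[257,219],[323,217],[382,208]],.051))
print('deck back',board(c,[[233,151],[412,150]],.013))
print('mouth edge L/R corners',board(c,[[245,303],[402,303]],.013), 'carrier walls',board(c,[[302,315],[343,315]],.023))
print('rail wide ends',board(c,[[253,238],[393,237]],.023))
"
```

```text
[0.45382608 0.36068212 0.37274016]
cans [[-116.45174535  -63.96940578]
 [-117.95644418    1.35485503]
 [-126.8504821    59.18846889]]
deck back [[-177.48239022  -91.41558491]
 [-176.7677027    94.26180499]]
mouth edge L/R corners [[  6.87685766 -93.46682808]
 [  8.64475693  95.6676392 ]] carrier walls [[ 17.19907077 -24.52753864]
 [ 17.6531352   24.10910673]]
rail wide ends [[-83.17422529 -75.52313139]
 [-82.92918226  77.82285716]]
```

>>> jog_arm(
  deltas=[0,-0.001,0.05,0,0,0,-0.7,0,-0.001,0.1,0,0,0,-0.7,0,-0.001,0.15,0,0,0,-0.7,0,-0.001,0.185,0,0,0,-0.7,0,-0.001,0.203,0,0,0,-0.7,-0.008,-0.001,0.204,0,0,0,-0.7,-0.016,-0.001,0.204,0,0,0,-0.7,-0.026,-0.001,0.204,0,0,0,-0.7],
)

```text
time: 1.9
tool_pos: [0.5152, 0.2847, 0.0462]
tcp_rot: [1.366, 2.827, 0.004]
wrist_force: [-0.4, 0.4, -0.4]
width: 0.147
grip_force: 0.2
```

>>> jog_arm(
  deltas=[-0.01,0,0,0,0,0,-0.7,-0.02,0,0,0,0,0,-0.7,-0.03,0,0,0,0,0,-0.7,-0.04,0,0,0,0,0,-0.7,-0.048,0,0,0,0,0,-0.7,-0.054,0,0,0,0,0,-0.7,-0.06,0,0,0,0,0,-0.7,-0.06,0,0,0,0,0,-0.7],
)

```text
time: 2.7
tool_pos: [0.5511, 0.2365, 0.0442]
tcp_rot: [1.368, 2.828, -0.0]
wrist_force: [1.1, 0.7, 0.2]
width: 0.145
grip_force: 0.0
```

```bash
python3 -c "
from h import *
st()
c=read_camera('wrist');cv2.imwrite('pics/w2.png',c['color'])"
```

```text
t 2.70 board [-84.9   0.1] z 44.2 | toolx yaw-board 179.94 tilt 0.02 | w 0.145 F [1.1 0.7 0.2] g 0.0
```

View pics/w2.png

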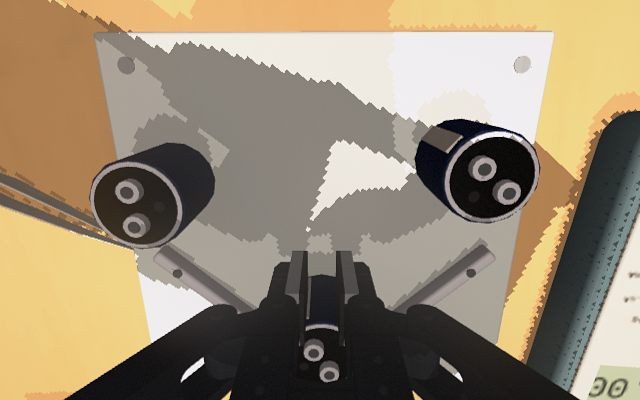

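The can is nested squarely between the fingers. The side cans' tops are at (137,205) and (492,180), undisturbed.

>>> jog_arm(
  deltas=[-0.006,0,0,0,0,0,-0.7,-0.012,0,0,0,0,0,-0.7,-0.018,0,0,0,0,0,-0.7,-0.024,0,0,0,0,0,-0.7,-0.03,0,0,0,0,0,-0.7,-0.036,0,0,0,0,0,-0.7,-0.042,0,0,0,0,0,-0.7,-0.048,0,0,0,0,0,-0.7],
)

```text
time: 3.55
tool_pos: [0.5808, 0.1991, 0.0443]
tcp_rot: [-1.368, -2.828, 0.0]
wrist_force: [0.1, -0.2, 0.3]
width: 0.15
grip_force: 0.2
```

>>> jog_arm(
  deltas=[-0.005,0,0,0,0,0,-0.7,-0.01,0,0,0,0,0,-0.7,-0.015,0,0,0,0,0,-0.7,-0.02,0,0,0,0,0,-0.7,-0.025,0,0,0,0,0,-0.7,-0.03,0,0,0,0,0,-0.7,-0.035,0,0,0,0,0,-0.7,-0.04,0,0,0,0,0,-0.7],
)

```text
time: 4.35
tool_pos: [0.6056, 0.1678, 0.0442]
tcp_rot: [-1.367, -2.828, 0.0]
wrist_force: [-0.7, 0.6, -0.1]
width: 0.151
grip_force: 0.2
```

```bash
python3 -c "
from h import *
st()
c=read_camera('scene');cv2.imwrite('pics/s2.png',cv2.resize(c['color'][180:290,210:400],None,fx=4,fy=4,interpolation=cv2.INTER_CUBIC))"
```

```text
t 4.35 board [2.7 0.1] z 44.2 | toolx yaw-board 179.97 tilt 0.01 | w 0.151 F [-0.7  0.6 -0.1] g 0.2
```

View pics/s2.png

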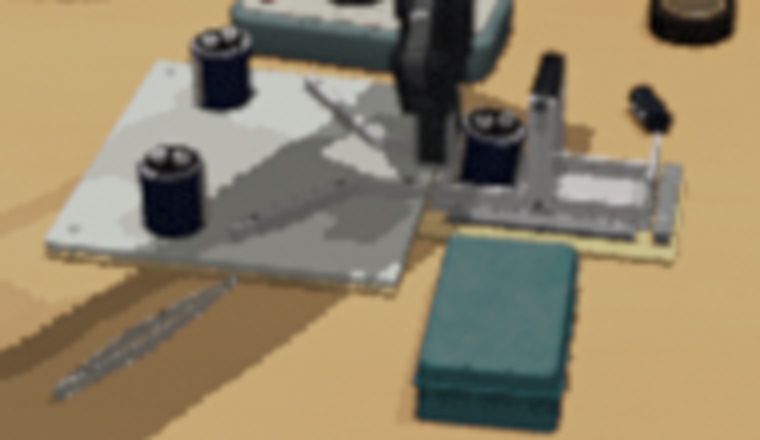

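The first can stands upright in the carrier mouth at about (492,145), past the lip. Next I straddle the left can, moving in over its top.

>>> jog_arm(
  deltas=[0.03,0,0,0,0,0,-0.7,0.05,0,-0.03,0,0,0,-0.3,0.075,0.02,-0.07,0,0,0,0.3,0.1,0.04,-0.075,0,0,0,0.3,0.125,0.055,-0.075,0,0,0,0.3,0.137,0.058,-0.075,0,0,0,0.3,0.137,0.058,-0.045,0,0,0,0.3,0.137,0.058,-0.01,0,0,0,0.3],
)

```text
time: 5.2
tool_pos: [0.5671, 0.3126, 0.0555]
tcp_rot: [1.364, 2.827, 0.005]
wrist_force: [0.5, -0.1, -0.7]
width: 0.653
grip_force: 0.0
```

```bash
python3 -c "
from h import *
st()
c=read_camera('wrist');cv2.imwrite('pics/w3.png',c['color'])"
```

```text
t 5.20 board [-134.6   59.8] z 55.5 | toolx yaw-board 180.05 tilt 0.26 | w 0.653 F [ 0.5 -0.1 -0.7] g 0.0
```

View pics/w3.png

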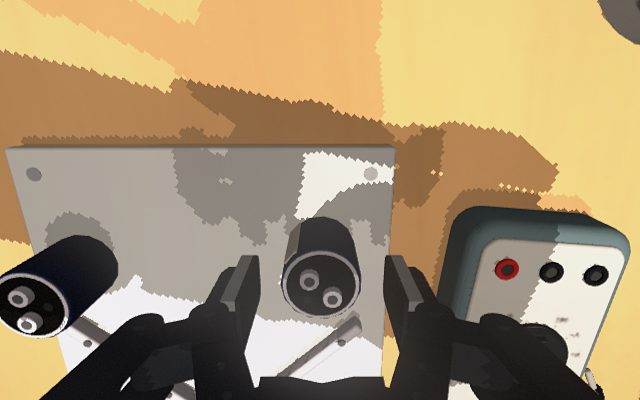

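The left can's top is at (321,283), midway between the pads. I'll lower, narrow to a loose cage and slide it sideways to the centre line.

>>> jog_arm(
  deltas=[0,0,0.01,0,0,0,0.3,0,0,0.011,0,0,0,-0.04,0,-0.004,0.011,0,0,0,-0.04,0,-0.012,0.011,0,0,0,-0.04,0,-0.021,0.011,0,0,0,-0.04,0,-0.03,0.011,0,0,0,-0.04,0,-0.038,0.011,0,0,0,-0.04,0,-0.045,0.011,0,0,0,-0.04],
)

```text
time: 6.05
tool_pos: [0.5299, 0.2832, 0.0437]
tcp_rot: [1.367, 2.828, 0.001]
wrist_force: [0.7, 0.7, -0.0]
width: 0.477
grip_force: 0.3
```

>>> jog_arm(
  deltas=[0,-0.006,0,0,0,0,-0.04,0,-0.012,0,0,0,0,-0.04,0,-0.016,0,0,0,0,-0.04,0,-0.016,0,0,0,0,-0.04,0.012,-0.014,0,0,0,0,-0.04,0.024,-0.014,0,0,0,0,-0.04,0.036,-0.014,0,0,0,0,-0.04,0.044,-0.014,0,0,0,0,-0.04],
)

```text
time: 6.85
tool_pos: [0.4911, 0.3108, 0.0431]
tcp_rot: [-1.366, -2.829, 0.0]
wrist_force: [-0.4, 0.1, -0.1]
width: 0.478
grip_force: 0.0
```

```bash
python3 -c "
from h import *
st()
c=read_camera('wrist');cv2.imwrite('pics/w4.png',c['color'])"
```

```text
t 6.85 board [-180.4   -0.9] z 43.1 | toolx yaw-board 180.04 tilt 0.03 | w 0.478 F [-0.4  0.1 -0.1] g 0.0
```

View pics/w4.png

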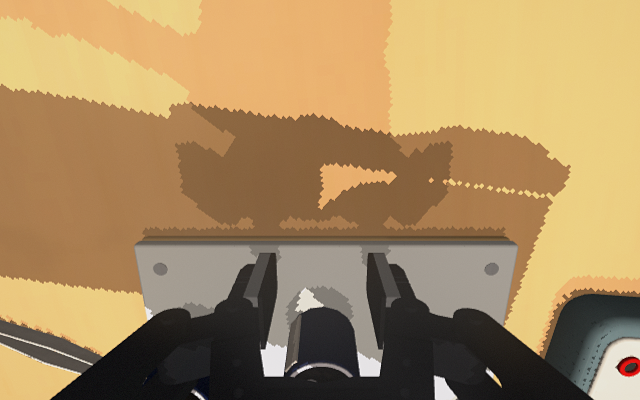

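The second can stands on the centre line at (322,350), ahead of the fingers. I'll narrow the jaws and push it up the lane.

>>> jog_arm(
  deltas=[0,0.001,0,0,0,0,-0.7,0,0.001,0,0,0,0,-0.7,0,0.001,0,0,0,0,-0.7,-0.01,0.001,0,0,0,0,-0.7,-0.018,0.001,0,0,0,0,-0.7,-0.026,0.001,0,0,0,0,-0.7,-0.034,0.001,0,0,0,0,-0.7,-0.042,0.001,0,0,0,0,-0.7],
)

```text
time: 7.7
tool_pos: [0.5196, 0.2763, 0.0433]
tcp_rot: [1.368, 2.828, 0.0]
wrist_force: [-0.1, -0.2, 0.8]
width: 0.151
grip_force: 0.2
```

>>> jog_arm(
  deltas=[-0.008,0,0,0,0,0,-0.7,-0.016,0,0,0,0,0,-0.7,-0.024,0,0,0,0,0,-0.7,-0.032,0,0,0,0,0,-0.7,-0.04,0,0,0,0,0,-0.7,-0.048,0,0,0,0,0,-0.7,-0.056,0,0,0,0,0,-0.7,-0.062,0,0,0,0,0,-0.7],
)

```text
time: 8.5
tool_pos: [0.558, 0.2279, 0.0433]
tcp_rot: [1.368, 2.828, -0.0]
wrist_force: [-0.4, 0.3, 0.3]
width: 0.151
grip_force: 0.3
```

>>> jog_arm(
  deltas=[-0.006,0,0,0,0,0,-0.7,-0.012,0,0,0,0,0,-0.7,-0.018,0,0,0,0,0,-0.7,-0.024,0,0,0,0,0,-0.7,-0.03,0,0,0,0,0,-0.7,-0.036,0,0,0,0,0,-0.7,-0.041,0,0,0,0,0,-0.7,-0.046,0,0,0,0,0,-0.7],
)

```text
time: 9.3
tool_pos: [0.5863, 0.1922, 0.0433]
tcp_rot: [-1.368, -2.828, -0.0]
wrist_force: [0.4, 0.6, 1.3]
width: 0.148
grip_force: 0.5
```

>>> jog_arm(
  deltas=[-0.004,0,0,0,0,0,-0.7,-0.008,0,0,0,0,0,-0.7,-0.012,0,0,0,0,0,-0.7,-0.016,0,0,0,0,0,-0.7,-0.02,0,0,0,0,0,-0.7,-0.025,0,0,0,0,0,-0.7,-0.03,0,0,0,0,0,-0.7,-0.032,0,0,0,0,0,-0.7],
)

```text
time: 10.1
tool_pos: [0.6064, 0.1669, 0.0432]
tcp_rot: [1.368, 2.828, -0.0]
wrist_force: [-0.2, 0.7, 0.2]
width: 0.151
grip_force: 0.3
```

```bash
python3 -c "
from h import *
st()
c=read_camera('scene');cv2.imwrite('pics/s3.png',cv2.resize(c['color'][180:290,210:400],None,fx=4,fy=4,interpolation=cv2.INTER_CUBIC))"
```

```text
t 10.10 board [4.  0.1] z 43.2 | toolx yaw-board 179.95 tilt 0.01 | w 0.151 F [-0.2  0.7  0.2] g 0.3
```

View pics/s3.png

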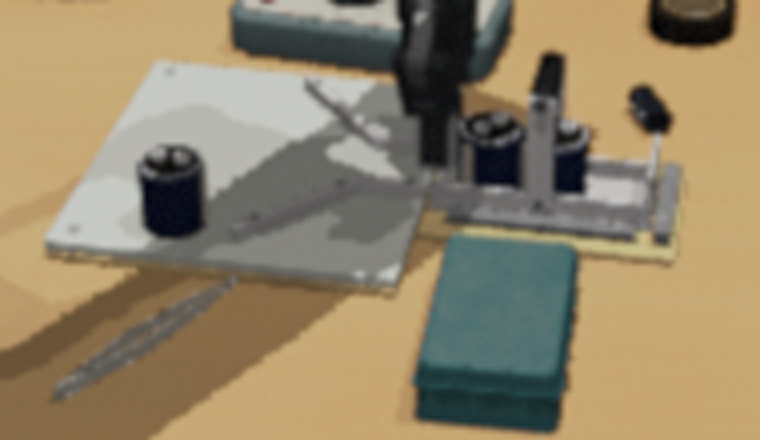

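Two cans are upright in the carrier, at about (490,150) and (570,155). Now the right can, using the same procedure.

>>> jog_arm(
  deltas=[0.03,0,0,0,0,0,-0.7,0.05,0,-0.03,0,0,0,-0.3,0.075,-0.02,-0.07,0,0,0,0.3,0.1,-0.045,-0.075,0,0,0,0.3,0.12,-0.06,-0.075,0,0,0,0.3,0.128,-0.065,-0.075,0,0,0,0.3,0.128,-0.065,-0.06,0,0,0,0.3,0.128,-0.065,-0.055,0,0,0,0.3],
)

```text
time: 10.95
tool_pos: [0.4754, 0.227, 0.0965]
tcp_rot: [-1.367, -2.828, 0.002]
wrist_force: [-0.3, -0.7, 0.3]
width: 0.649
grip_force: 0.0
```

```bash
python3 -c "
from h import *
st()
c=read_camera('top');im=c['color']
cv2.imwrite('pics/t5.png',im)
d=(im.max(2)<70).astype(np.uint8)
w=read_camera('wrist');cv2.imwrite('pics/w5.png',w['color'])
# wrist: blue-black blob in centre area; expected projection of can top
P=np.r_[(O+M@[-124,-65])/1000,.051]; print('expected px',proj(w,P))
im=w['color'];m=(im.max(2)<75).astype(np.uint8);m[:, :225]=0;m[:,420:]=0
n,l,s,ce=cv2.connectedComponentsWithStats(m)
for i in range(1,n):
  if s[i,4]>400: print(s[i],ce[i])
"
```

```text
t 10.95 board [-124.5  -65.2] z 96.5 | toolx yaw-board 179.99 tilt 0.08 | w 0.649 F [-0.3 -0.7  0.3] g 0.0
expected px [[323.23257532 244.2390952 ]]
[ 289  194   64   57 1208] [320.87996689 210.94288079]
[ 294  220   54   49 1703] [320.53611274 243.5020552 ]
[ 225  255  195  145 9357] [323.20957572 351.39563963]
```

The can top is at (320,243), matching the expected (323,244).

>>> jog_arm(
  deltas=[0,0,0.03,0,0,0,0.3,0,0,0.052,0,0,0,0.3,0,0,0.053,0,0,0,-0.04,0,0.004,0.053,0,0,0,-0.04,0,0.012,0.053,0,0,0,-0.04,0,0.021,0.053,0,0,0,-0.04,0,0.03,0.053,0,0,0,-0.04,0,0.038,0.053,0,0,0,-0.04],
)

```text
time: 11.85
tool_pos: [0.5069, 0.252, 0.0462]
tcp_rot: [1.367, 2.827, 0.002]
wrist_force: [0.4, -0.0, -0.6]
width: 0.481
grip_force: 0.1
```

>>> jog_arm(
  deltas=[0,0.008,0,0,0,0,-0.04,0,0.016,0,0,0,0,-0.04,0,0.024,0,0,0,0,-0.04,0,0.029,0,0,0,0,-0.04,0,0.029,0,0,0,0,-0.04,0.015,0.027,0,0,0,0,-0.04,0.03,0.027,0,0,0,0,-0.04,0.045,0.027,0,0,0,0,-0.04],
)

```text
time: 12.65
tool_pos: [0.497, 0.3039, 0.0451]
tcp_rot: [-1.367, -2.828, 0.001]
wrist_force: [-0.5, 0.4, -0.4]
width: 0.482
grip_force: 0.0
```

```bash
python3 -c "
from h import *
st()
c=read_camera('scene');im=c['color']
P=np.r_[(O+M@[-124,0])/1000,.03]; e=proj(c,P)[0]; print('expected',e)
x,y=int(e[0]),int(e[1]);sub=im[y-25:y+25,x-25:x+25]
m=((sub.max(2)<60)).astype(np.uint8);n,l,s,ce=cv2.connectedComponentsWithStats(m)
for i in range(1,n):
  if s[i,4]>40: print(s[i],ce[i]+[x-25,y-25])
"
```

```text
t 12.65 board [-171.3   -0.5] z 45.1 | toolx yaw-board 179.97 tilt 0.04 | w 0.482 F [-0.5  0.4 -0.4] g 0.0
expected [261.9603541  212.48841992]
[  0   0  13  29 243] [241.20164609 198.28806584]
[33  0 17  8 79] [277.24050633 190.72151899]
[ 19  14  15  21 218] [261.37614679 212.5733945 ]
```

The third can is on the centre line, and its blob matches the expected pixel. Pushing it in.

>>> jog_arm(
  deltas=[0,0,0,0,0,0,-0.7,0,0,0.001,0,0,0,-0.7,-0.001,0,0.001,0,0,0,-0.7,-0.008,0,0.001,0,0,0,-0.7,-0.016,0,0.001,0,0,0,-0.7,-0.024,0,0.001,0,0,0,-0.7,-0.032,0,0.001,0,0,0,-0.7,-0.04,0,0.001,0,0,0,-0.7],
)

```text
time: 13.5
tool_pos: [0.524, 0.2708, 0.0443]
tcp_rot: [-1.369, -2.828, -0.0]
wrist_force: [0.1, 0.3, 0.1]
width: 0.15
grip_force: 0.2
```

>>> jog_arm(
  deltas=[-0.008,0,0,0,0,0,-0.7,-0.016,0,0,0,0,0,-0.7,-0.024,0,0,0,0,0,-0.7,-0.032,0,0,0,0,0,-0.7,-0.04,0,0,0,0,0,-0.7,-0.048,0,0,0,0,0,-0.7,-0.056,0,0,0,0,0,-0.7,-0.062,0,0,0,0,0,-0.7],
)

```text
time: 14.3
tool_pos: [0.5624, 0.2225, 0.0443]
tcp_rot: [1.368, 2.828, -0.0]
wrist_force: [-0.3, 0.3, -0.2]
width: 0.151
grip_force: 0.2
```

>>> jog_arm(
  deltas=[-0.006,0,0,0,0,0,-0.7,-0.012,0,0,0,0,0,-0.7,-0.018,0,0,0,0,0,-0.7,-0.024,0,0,0,0,0,-0.7,-0.029,0,0,0,0,0,-0.7,-0.034,0,0,0,0,0,-0.7,-0.039,0,0,0,0,0,-0.7,-0.044,0,0,0,0,0,-0.7],
)

```text
time: 15.1
tool_pos: [0.5892, 0.1884, 0.0442]
tcp_rot: [-1.367, -2.828, 0.0]
wrist_force: [-1.2, 1.0, -0.1]
width: 0.149
grip_force: 0.5
```

>>> jog_arm(
  deltas=[-0.003,0,0,0,0,0,-0.7,-0.006,0,0,0,0,0,-0.7,-0.009,0,0,0,0,0,-0.7,-0.012,0,0,0,0,0,-0.7,-0.015,0,0,0,0,0,-0.7,-0.017,0,0,0,0,0,-0.7,-0.019,0,0,0,0,0,-0.7,-0.02,0,0,0,0,0,-0.7],
)

```text
time: 15.9
tool_pos: [0.6018, 0.1728, 0.0443]
tcp_rot: [1.368, 2.828, 0.0]
wrist_force: [-1.3, -0.5, 0.4]
width: 0.147
grip_force: 0.4
```

```bash
python3 -c "
from h import *
st()"
```

```text
t 15.90 board [-3.5  0.1] z 44.3 | toolx yaw-board 179.97 tilt 0.00 | w 0.147 F [-1.3 -0.5  0.4] g 0.4
```

Now small steps until the row bottoms out.

>>> jog_arm(
  deltas=[-0.001,0,0,0,0,0,-0.7,-0.002,0,0,0,0,0,-0.7,-0.003,0,0,0,0,0,-0.7,-0.003,0,0,0,0,0,-0.7],
)

```text
time: 16.3
tool_pos: [0.6036, 0.1705, 0.0443]
tcp_rot: [1.367, 2.828, 0.0]
wrist_force: [0.0, -0.2, -1.0]
width: 0.151
grip_force: 0.2
```

>>> jog_arm(
  deltas=[-0.001,0,0,0,0,0,-0.7,-0.002,0,0,0,0,0,-0.7,-0.002,0,0,0,0,0,-0.7],
)

```text
time: 16.6
tool_pos: [0.6048, 0.169, 0.0443]
tcp_rot: [-1.367, -2.828, -0.0]
wrist_force: [-0.1, 0.6, 0.2]
width: 0.149
grip_force: 0.4
```

```bash
python3 -c "
from h import *
st()
c=read_camera('scene');cv2.imwrite('pics/s6.png',cv2.resize(c['color'][180:260,310:400],None,fx=6,fy=6,interpolation=cv2.INTER_CUBIC))"
```

```text
t 16.60 board [1.4 0.1] z 44.3 | toolx yaw-board 179.97 tilt 0.00 | w 0.149 F [-0.1  0.6  0.2] g 0.4
```

>>> jog_arm(
  deltas=[-0.001,0,0,0,0,0,-0.7,-0.002,0,0,0,0,0,-0.7,-0.002,0,0,0,0,0,-0.7],
)

```text
time: 16.95
tool_pos: [0.6059, 0.1674, 0.0443]
tcp_rot: [-1.367, -2.828, 0.0]
wrist_force: [-1.5, 1.3, 0.3]
width: 0.147
grip_force: 0.9
```

>>> jog_arm(
  deltas=[-0.001,0,0,0,0,0,-0.7,-0.002,0,0,0,0,0,-0.7,-0.002,0,0,0,0,0,-0.7],
)

```text
time: 17.25
tool_pos: [0.6061, 0.167, 0.0442]
tcp_rot: [-1.367, -2.825, -0.001]
wrist_force: [-4.5, 5.1, 2.1]
width: 0.153
grip_force: 3.4
```

```bash
python3 -c "
from h import *
st()
c=read_camera('scene');im=c['color']
for x in (29,64,99): print(x,proj(c,np.r_[(O+M@[x,0])/1000,.0485]))
e=proj(c,np.r_[(O+M@[117,0])/1000,.0405]);print('endplate top',e)
cv2.imwrite('pics/s7.png',cv2.resize(im[180:260,310:400],None,fx=7,fy=7,interpolation=cv2.INTER_CUBIC))"
```

```text
t 17.25 board [ 3.7 -0. ] z 44.2 | toolx yaw-board 179.94 tilt 0.16 | w 0.153 F [-4.5  5.1  2.1] g 3.4
29 [[331.39221843 212.13152937]]
64 [[347.8528207  213.76673414]]
99 [[364.49287445 215.41976571]]
endplate top [[372.91459688 219.52674252]]
```

The row bottomed out at about 7 N with the TCP at x≈3.7, so all three are home. Backing off and checking with the last picture.

>>> jog_arm(
  deltas=[0.01,0,0,0,0,0,-0.7,0.035,0,0,0,0,0,-0.7,0.065,0,-0.03,0,0,0,-0.7,0.08,0,-0.075,0,0,0,-0.4,0.08,0,-0.12,0,0,0,0,0.08,0,-0.15,0,0,0,0,0.08,0,-0.15,0,0,0,0],
)

```text
time: 18.0
tool_pos: [0.5614, 0.2301, 0.2014]
tcp_rot: [1.362, 2.82, 0.013]
wrist_force: [0.8, -0.5, -0.4]
width: 0.499
grip_force: 0.0
```

```bash
python3 -c "
from h import *
st();print(np.round(readout.read_state()['q'],3))
c=read_camera('scene');s=cv2.resize(c['color'][185:255,310:400],None,fx=6,fy=6,interpolation=cv2.INTER_CUBIC)[:420,:540]
t=read_camera('wrist');w=t['color'][100:400,160:480]
im=np.zeros((600,800,3),np.uint8); im[:420,:540]=s; im[300:600,480:800]=w
c=read_camera('top');im[425:600,0:300]=cv2.resize(c['color'][135:205,280:400],(300,175),interpolation=cv2.INTER_CUBIC)
cv2.imwrite('pics/m8.png',im)
"
```

```text
t 18.00 board [-73.4   4.1] z 201.4 | toolx yaw-board 180.01 tilt 0.73 | w 0.499 F [ 0.8 -0.5 -0.4] g 0.0
[ 3.480e-01  1.620e-01  1.815e+00 -1.000e-03  1.152e+00 -3.220e-01]
```

View pics/m8.png

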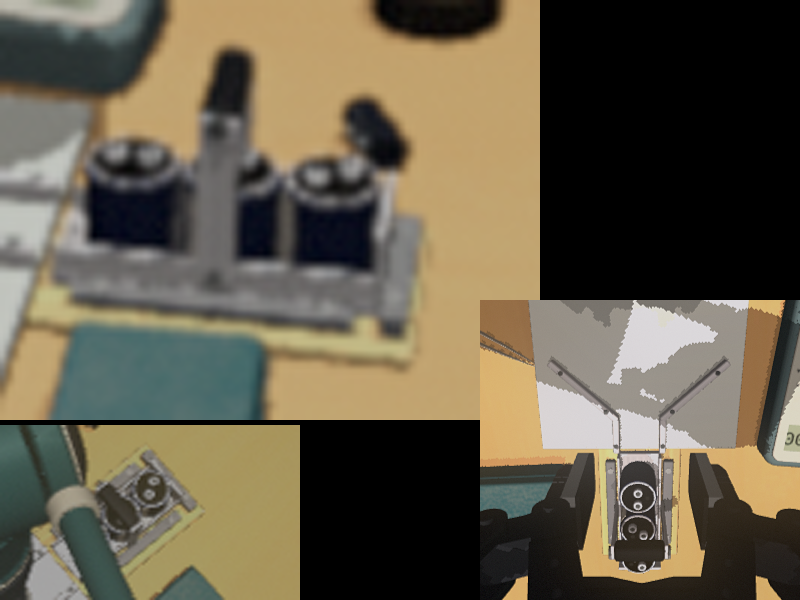

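All three cans stand upright in the carrier: the scene inset shows them at (130,190), (255,205) and (335,210). The wrist inset shows a gap behind the lip at (640,455). Now I turn 90° and go over the handle.

>>> jog_arm(
  deltas=[-0.02,0,0,0,0,8,0.2,-0.045,0,0,0,0,16,0.2,-0.07,0,0,0,0,24,0.2,-0.09,0,0,0,0,32,0.2,-0.11,0,0,0,0,40,0.2,-0.125,0,0,0,0,48,0.2,-0.137,0,0,0,0,56,0.2,-0.137,0,0,0,0,64,0.2],
)

```text
time: 18.95
tool_pos: [0.6421, 0.1192, 0.191]
tcp_rot: [-2.664, -1.663, 0.007]
wrist_force: [0.3, 0.0, 0.2]
width: 0.598
grip_force: 0.0
```

>>> jog_arm(
  deltas=[0,0,0.01,0,0,8,0.2,0,0,0.02,0,0,16,0.2,0,0,0.03,0,0,24,0.2,0,0,0.04,0,0,26,0.2,0,0,0.044,0,0,26,0.2,0,0,0.044,0,0,26,0.2,0,0,0.044,0,0,26,0.2],
)

```text
time: 19.65
tool_pos: [0.6423, 0.121, 0.1495]
tcp_rot: [-2.966, -1.034, 0.002]
wrist_force: [0.1, 0.6, -0.2]
width: 0.598
grip_force: 0.0
```

```bash
python3 -c "
from h import *
st();print(np.round(readout.read_state()['q'],3))
w=read_camera('wrist');cv2.imwrite('pics/w9.png',w['color']);im=w['color']
for z in (.086,):
  print('bar expected',proj(w,[np.r_[(O+M@[x,y])/1000,z] for x in(55,69) for y in(-21.5,21.5)]))
c=read_camera('top');print('top bar exp',proj(c,np.r_[(O+M@[62,0])/1000,.086]))
print('cam',(w['origin'][:2]*1000-O)@M,w['origin'][2])
e=proj(w,np.r_[(O+M@[62,0])/1000,.086])[0].astype(int);print(e)
sub=im[max(0,e[1]-60):e[1]+60,e[0]-60:e[0]+60].max(2)
print(sub[::8,::8])
"
```

```text
t 19.65 board [62.2 -0.3] z 149.5 | toolx yaw-board 90.01 tilt 0.08 | w 0.598 F [ 0.1  0.6 -0.2] g 0.0
[ 0.148  0.299  1.748 -0.     1.096  1.048]
bar expected [[309.64421482 261.84381704]
 [308.8152304  193.6245047 ]
 [332.87205077 261.83970729]
 [333.62026912 193.61743717]]
top bar exp [[327.20586518 167.12925321]]
cam [62.19247221 79.24841519] 0.2743520447634722
[321 228]
[[161 164 161 162 127 125 133  82  81 160 156 156 155 158 158]
 [190  48  43  44  41 231 116  82  82  43 107 113  25  28  29]
 [ 46  45  47  42  42 114  41  94  77 102  34 115  34  32  62]
 [ 54  46  44  42  54  60  89  42  40  37 143  39  36  30  46]
 [ 64  64  50  52  70  80  48  43  43  43  40  59 138  40  60]
 [206 218  97 129  64 114  64  45  44  42  44 151  40  71  90]
 [ 58  61  62  55  67  81  61  43  45  43  41  65 222 223 229]
 [215  57  60  60  75  92  71  45  47  45 127 157 159 150  64]
 [159 158 161 160 160 160 161  47  48  79 220 220 220 221 221]
 [151 152 153 151 151 151 151  59  57  92 219 220 220 221 221]
 [149 151 150 152 151 153 224  61  48  92 220 220 219 220 221]
 [ 41 152 151 151 151 157 221  44  46 137 220 220 220 220 220]
 [ 42 151 150 152 151 146 156 171 113 151 151 154 220 220 220]
 [ 41 119  60  49  47  51  52  51  53  52  55  56 220 220 220]
 [ 40 123  47  48  48  45  47  48  51  58  61  68 220 220 220]]
```

The bar edges (cols ~315–333, lower end at row ~260) match the prediction. Descend, grip, settle.

>>> jog_arm(
  deltas=[0,0,0.025,0,0,0,0.2,0,0,0.048,0,0,0,0.2,0,0,0.062,0,0,0,0.2,0,0,0.068,0,0,0,0.2,0,0,0.068,0,0,0,0.2,0,0,0.068,0,0,0,-0.2,0,0,0.068,0,0,0,-0.4,0,0,0.068,0,0,0,-0.55],
  squeeze=60,
)

```text
time: 20.55
tool_pos: [0.6435, 0.1213, 0.0836]
tcp_rot: [2.966, 1.033, 0.003]
wrist_force: [0.3, -0.3, 0.3]
width: 0.225
grip_force: 0.0
```

>>> jog_arm(
  deltas=[0,0,0,0,0,0,-0.65,0,0,0,0,0,0,-0.75,0,0,0,0,0,0,-1,0,0,0,0,0,0,-1,0,0,0,0,0,0,-1,0,0,0,0,0,0,-1],
)

```text
time: 21.15
tool_pos: [0.6431, 0.1215, 0.0832]
tcp_rot: [2.967, 1.033, 0.002]
wrist_force: [-1.8, 0.8, 6.1]
width: 0.149
grip_force: 59.9
```

```bash
python3 -c "
from h import *
st()"
```

```text
t 21.15 board [62.4  0.7] z 83.2 | toolx yaw-board 89.98 tilt 0.07 | w 0.149 F [-1.8  0.8  6.1] g 59.9
```

Gripped at 60 N on the bar. Lifting gently.

>>> jog_arm(
  deltas=[0,0,-0.002,0,0,0,-1,0,0,-0.005,0,0,0,-1,0,0,-0.009,0,0,0,-1,0,0,-0.014,0,0,0,-1,0,0,-0.019,0,0,0,-1,0,0,-0.024,0,0,0,-1,0,0,-0.028,0,0,0,-1,0,0,-0.03,0,0,0,-1],
)

```text
time: 21.95
tool_pos: [0.643, 0.1212, 0.1131]
tcp_rot: [2.967, 1.033, 0.002]
wrist_force: [0.5, -0.2, -2.6]
width: 0.154
grip_force: 58.7
```

```bash
python3 -c "
from h import *
st();print(readout.read_state()['torque'])"
```

```text
t 21.95 board [62.5  0.4] z 113.1 | toolx yaw-board 89.97 tilt 0.06 | w 0.154 F [ 0.5 -0.2 -2.6] g 58.7
[-0.04441016  0.02823661  0.01822044]
```

>>> jog_arm(
  deltas=[0,0,-0.003,0,0,0,-1,0,0,-0.008,0,0,0,-1,0,0,-0.015,0,0,0,-1,0,0,-0.023,0,0,0,-1,0,0,-0.032,0,0,0,-1,0,0,-0.041,0,0,0,-1,0,0,-0.05,0,0,0,-1,0,0,-0.059,0,0,0,-1],
)

```text
time: 22.75
tool_pos: [0.6427, 0.1212, 0.1723]
tcp_rot: [2.967, 1.033, 0.001]
wrist_force: [-1.2, -0.9, -3.4]
width: 0.145
grip_force: 58.7
```

>>> jog_arm(
  deltas=[0,0,-0.009,0,0,0,-1,0,0,-0.018,0,0,0,-1,0,0,-0.027,0,0,0,-1,0,0,-0.036,0,0,0,-1,0,0,-0.044,0,0,0,-1,0,0,-0.051,0,0,0,-1,0,0,-0.057,0,0,0,-1,0,0,-0.06,0,0,0,-1],
)

```text
time: 23.55
tool_pos: [0.6429, 0.1212, 0.2321]
tcp_rot: [2.967, 1.033, 0.001]
wrist_force: [-0.8, 0.0, -3.2]
width: 0.149
grip_force: 58.7
```

>>> jog_arm(
  deltas=[0,0,-0.001,0,0,0,-1,0,0,-0.001,0,0,0,-1,0,0,-0.001,0,0,0,-1,0,0,-0.001,0,0,0,-1,0,0,-0.001,0,0,0,-1,0,0,-0.001,0,0,0,-1],
)

```text
time: 24.15
tool_pos: [0.6425, 0.1211, 0.232]
tcp_rot: [-2.967, -1.033, 0.001]
wrist_force: [0.7, -0.3, -4.0]
width: 0.149
grip_force: 58.7
```

```bash
python3 -c "
from h import *
import time
st();w=read_camera('wrist');s=read_camera('scene')['color']
c=read_camera('scene')
for x in (31,66,101):
  P=np.r_[(O+M@[x,0])/1000,.0385+.15]; e=proj(c,P)[0]; X,Y=e.astype(int); sub=s[Y-16:Y+17,X-12:X+13]
  m=(sub.max(2)<75); print(x,e,m.mean())
  print('\n'.join(''.join('#' if v else '.' for v in r) for r in m[::2]))
X,Y=proj(c,np.r_[(O+M@[62,-21.5])/1000,.156])[0].astype(int)
hsv=cv2.cvtColor(s[Y-40:Y+40,X-60:X+60],cv2.COLOR_BGR2HSV)
cv2.imwrite('pics/s10.png',s)
# carrier tilt: long near-side wall lines
g=cv2.cvtColor(s,cv2.COLOR_BGR2GRAY)
L=cv2.HoughLinesP(cv2.Canny(g[Y-40:Y+40,X-60:X+60],40,120),1,np.pi/360,25,minLineLength=30,maxLineGap=5)
a=proj(c,[np.r_[(O+M@[x,-21.5])/1000,.1725] for x in(4,120)]); print('expected wall top line',a,np.degrees(np.arctan2(*(a[1]-a[0])[::-1])))
for l in ([] if L is None else L[:,0]): print(l+[X-60,Y-40,X-60,Y-40],np.degrees(np.arctan2(l[3]-l[1],l[2]-l[0])))
"
```

```text
t 24.15 board [62.3 -0. ] z 232.0 | toolx yaw-board 89.97 tilt 0.02 | w 0.149 F [ 0.7 -0.3 -4. ] g 58.7
31 [333.27181979 151.60341177] 0.34424242424242424
...................####..
.........................
.........................
.........................
.........................
...........##............
......#########.###......
....##...########.####...
....###################..
....##################...
...#################.#...
...###################...
...###################...
....##################...
..................#......
.........................
.........................
66 [350.9243877 153.0042513] 0.37212121212121213
.........###..##.#######.
.........###..###..######
..............##.........
.........................
.........................
##..............####.....
.####........#######...##
######........##########.
#####........#########..#
###.#........#########.##
#####........#########.##
#####........#########.##
#####........#########.##
.#...........########..##
.........................
........##...............
.........................
101 [368.783
[... 364 characters left out ...]
########....
#.....##############.....
...................#.....
.........................
.........................
expected wall top line [[317.74477574 162.50481541]
 [377.11677847 167.45468501]] 4.765752697185818
[317 140 358 140] 0.0
[317 139 372 135] -4.159642293712642
[358 158 392 132] -37.40535663140856
[317 191 361 160] -35.166436035792884
[288 187 336 193] 7.125016348901798
[287 196 330 202] 7.943471810590411
[333 170 375 174] 5.440332031005506
[347 193 387 209] 21.80140948635181
[352 152 383 155] 5.527540151656172
[321 136 359 134] -3.0127875041833403
[286 184 325 189] 7.305759533310827
[308 211 339 195] -27.299572211332805
[333 133 366 133] 0.0
[351 148 383 153] 8.880659150520245
```

The cans stand upright in the lifted carrier. It is level, with the wall line matching the prediction, and it is 149 mm above its nest. Handing in.

```bash
python3 -c "
from workcell import finish_job
print(finish_job())"
```

```text
the job is handed in; nothing more can be done
None
```

I slid all three capacitors home behind the carrier's lip and handed the job in at about 24 s of robot time, with the arm holding the loaded carrier level and steady about 149 mm above its nest; the verdict wasn't shown.

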